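# Dispense one wheel and nudge it into the kit tray

## Robot

A 6-joint arm with a two-finger parallel gripper is mounted at the origin on the work surface. World frame = base frame: x ahead of the robot, y to its left, z up, the work surface at z = 0. Lengths are in mm, angles in rad, forces in N, time in s.
With the tool pointing down it reaches from about 350 to 875 mm from the base axis. Payload 4.2 kg.
Tool frame: the origin (TCP) lies between the finger pads; the fingertips stand 19 mm ahead of it and the grasp point (between the pads) is the TCP; y points along the fingers, z is the direction in which the jaws open and shut, and the axes are right-handed (so a half turn about y gives the same grasp; the last joint's range is limited). The gripper opens to 85 mm and grips with 20 to 120 N. Pads are 22 mm wide; open, the fingers measure 114 mm over their backs; the gripper's body (76 mm by 85 mm) begins 54 mm behind the grasp point. The pads swing forward as they close: fully open they stand 13 mm farther back than shut.
Start: joints at [1.572, 0.385, 0.008, 0, -1.194, -0.259], TCP at [159.314, 604.333, 214.312] pointing down, gripper open.
Joint ranges: [-3.14, 3.14], [-1.21, 2.06], [-1.07, 1.41], [-3.16, 2.05], [-2.99, -0.16], [-3.1, 3.1]. Speed limits (rad/s): [2.79, 2.79, 3.14, 3.14, 3.14, 3.14].

## Interface

Orientations are given as a unit quaternion [x, y, z, w].
In Python, from bench import arm gives the robot as it stands.
- The arm moves only by the shell command python3 -m inch 'ROWS'. ROWS is JSON, a list of rows, each a list of 7 numbers: the opening, from 0 (shut) to 1 (fully open), then the shift along the tool's x, y, z in cm, then the turn, a rotation vector about the tool's x, y, z in degrees. A call has 1 to 20 rows; each row is the pose to reach, as a shift and turn from the pose commanded when the call began, along the tool's axes at that moment; what a row does not reach only later rows make up. A row lasts 1/12 s, in which the tool goes at most 41.7 mm and 7.16 degrees, less where a joint would pass 70% of its speed; a pose out of reach is approached as far as the arm can. A call with a gripper value outside its range is refused whole. The fingers move at their own pace and stop on an object; the grip force is fixed at half the most. Time passes only in rows, so rows that repeat a pose let the fingers close. It gives the time, the measured TCP pose, the force and the opening at its end, in the units of the state.
- arm.read_state(): the state, without advancing time (a new reading comes with each control period).
- arm.get_image(name): name is "scene" or "top" or "wrist"; returns the picture (400x640x3 uint8, red, green, blue); there is no depth.
- arm.camera_params(name): a dict with "fx", "fy", "cx", "cy" (pixels), "D" ([k1, k2, p1, p2, k3] as OpenCV has them; the pictures are not rectified), "rvec" (rotation vector, rad) and "tvec" (3), from world to camera coordinates, as OpenCV has them. Camera axes: x right, y down, z forward; pixel columns grow to the right and rows downward; lengths in mm; the calibration is good to about 2 mm. A picture is of the moment at which its call begins: read the wrist's pose just before it. camera_params takes no time and is no camera call; for the wrist camera it gives the pose at the moment of the call.
- arm.job_done(): hands the job in, once; it reports no verdict.
Trained networks look in the newest picture that a camera, given by its name, has taken for a name from the list of things; names that differ only in an ending like _2 or _b are one class to them, and where a whole thing is asked for, a point or a joint stands for the part that bears it (a point fixed in the world has none). Each returns a list of dicts, best first, with "conf" (0 to 1); they miss things now and then, are a little off and sometimes report something else, mostly with a low value. They report only what shows in the picture. A call takes as long as a camera call. They do not tell look-alikes from the thing itself.
- arm.masks_of(label, camera): "mask" (400x640 bool, what is visible of it) and "extent" ([left, top, width, height] in pixels, round what is visible of it).
The state is a dict: "clock": time; "joints": joint angles; "joint_vel": joint speeds; "joint_efforts": joint torques, N m; "position": TCP position; "ee_rot": TCP orientation; "contact_force": force on the tool from outside, world axes, zero at the start; "wrist_torque": the same for the moment, N m; "gripper_width": finger opening in mm.
Only numpy, scipy, OpenCV 4.12 (cv2) and the standard library are available. Lean on these libraries where they do the work, as an engineer would, in place of code of your own. Each camera call takes 0.05 s, during which the arm holds its last target.

## Task

Press the red plunger of the wheel dispenser all the way down once and let it spring fully back up, so that one wheel slides out onto the deck. Then nudge that wheel sideways off the deck with the fingers so that it drops flat into the front compartment of the blue kit tray, which still lacks its wheel. Do not pick anything up or dispense a second wheel, and leave the two trays, the wheel in the orange tray and everything else on the table where they are.

Things in the scene. Friction and masses are not known exactly. Their poses are not given: they have to be found in the camera images.
- dispenser: MDF wheel dispenser, fixed. Origin on the table under its magazine's middle; its -x is the way wheels come out (roughly towards the robot), y across, z up. Base with deck: x -85 to +130 mm, y -50 to +50 mm, top 18 mm above the table, both sides open without a lip; an 8 mm high stop strip along the front edge. Behind the magazine stands the mechanism's frame: x +29 to +120, y +-28 mm, 104 mm high.
- magazine_top (a point): Centre of the open top of the magazine, 74 mm above the table: a square tower, 56 mm wide outside, on the dispenser's origin, with a clear front and a 14.5 mm high exit slot at deck height. It holds four wheels stacked flat.
- plunger (a joint): Plunger travel in m: 0 up, 0.028 fully down on its hard stop. Moves straight down against a spring (3 N at first, 7 to 9 N near the bottom). By a bell crank it drives a blade that pushes the bottom wheel out about 50 mm along the dispenser's -x. Released, it rises by itself, the blade goes back and the stack drops by one wheel; a second press would eject the next.
- plunger_top (a point): Centre of the top of the plunger's red round cap, 32 mm across: 150 mm above the table when up, 122 mm when fully down; at dispenser x = +77 mm, y = 0.
- deck_spot (a point): Point on the deck's top (18 mm above the table) where the middle of the ejected wheel comes to lie, give or take 10 mm: dispenser x = -49 mm, y = 0. Axes as the dispenser's.
- wheel_1: Black rubber-tyred wheel with a yellow hub, 40 mm across and 12 mm thick, 25 g, lying flat; origin at the centre of its underside, z its axle. The bottom wheel of the stack: the one that comes out (underside at 18 mm above the table on the deck).
- wheel_2: Black rubber-tyred wheel with a yellow hub, 40 mm across and 12 mm thick, 25 g, lying flat; origin at the centre of its underside, z its axle. Second from the bottom of the stack; must stay in the magazine.
- wheel_3: Black rubber-tyred wheel with a yellow hub, 40 mm across and 12 mm thick, 25 g, lying flat; origin at the centre of its underside, z its axle. Third in the stack; must stay in the magazine.
- wheel_4: Black rubber-tyred wheel with a yellow hub, 40 mm across and 12 mm thick, 25 g, lying flat; origin at the centre of its underside, z its axle. Top of the stack; must stay in the magazine.
- tray_blue: Blue plastic kit tray, loose, 350 g, 170 mm (x) by 90 mm (y), walls 15 mm high (3 mm lower than the deck) and 3 mm thick. Stands parallel along the deck's left or right side, 3 to 7 mm from it. A wall across the middle: the front half (-x) is empty, for the wheel; the rear half holds two axles and an MDF plate. Origin at the centre of its underside.
- tray_blue_pocket (a point): Centre of the floor of the blue tray's front compartment, 3 mm above the table; the compartment is 80 mm (x) by 84 mm (y) inside. It lies beside deck_spot, about 100 mm to the left or right. Axes as the tray's.
- tray_orange: Orange kit tray of the same shape on the other side of the deck; already has its wheel. To be left where it is.
- wheel_done: Black rubber-tyred wheel with a yellow hub, 40 mm across and 12 mm thick, 25 g, lying flat; origin at the centre of its underside, z its axle. It lies in the front compartment of the orange tray; to be left alone.
- glue_bottle: White glue bottle, 72 mm across, 180 mm high, standing behind and to the left of the dispenser; origin at the centre of its underside. Bystander.
- glue_cap: White nozzle cap, 30 mm across, 30 mm high. Bystander.
- craft_knife: Yellow craft knife lying flat, 175 mm long, 20 mm wide, 12 mm high. Bystander.
- screwdriver: Red-handled screwdriver lying on the table, under 30 mm high. Bystander.
- turntable: Round MDF turntable lying on the table behind the dispenser, 150 mm across, 12 mm high, with a 30 mm high black pin in the middle. Bystander.
- notched_strip: Notched MDF strip lying flat, 150 mm long, 6 mm thick. Bystander.
There are look-alikes about, which are no part of the job. Of the things shaped like the tray_blue, the blue one is meant. Leave any green look-alike of the wheel_4 alone.

How it is judged (in metres and radians):
On the way, in this order (a step that is already met when the one before it is completed fails the run):
1. the plunger is pressed all the way down (value of joint plunger above 0.0255 m).
2. the plunger is back up and the one wheel lies on the deck, clear of the magazine (value of joint plunger below 0.003 m and x of wheel_1 in the frame of dispenser below -0.04 m and y of wheel_1 in the frame of dispenser between -0.05 and 0.05 m and height (world z) of wheel_1 between 0.014 and 0.024 m), for 0.2 s.
At the end, for the whole second after the job is handed in: Wheel 1 lies flat (within about 8 degrees) and at rest on the floor of the blue tray's front compartment (within 4 mm in height), the plunger is up (within 3 mm), and the other three wheels are still in the magazine (x of wheel_1 in the frame of tray_blue_pocket between -0.03 and 0.03 m and y of wheel_1 in the frame of tray_blue_pocket between -0.032 and 0.032 m and z of wheel_1 in the frame of tray_blue_pocket between -0.004 and 0.004 m and (angle between wheel_1's own z axis and vertical below 0.15 rad or angle between wheel_1's own z axis and vertical above 2.99 rad) and linear speed of wheel_1 below 0.02 m/s and value of joint plunger below 0.003 m and x of wheel_2 in the frame of dispenser between -0.008 and 0.008 m and y of wheel_2 in the frame of dispenser between -0.008 and 0.008 m and x of wheel_3 in the frame of dispenser between -0.008 and 0.008 m and y of wheel_3 in the frame of dispenser between -0.008 and 0.008 m and x of wheel_4 in the frame of dispenser between -0.008 and 0.008 m and y of wheel_4 in the frame of dispenser between -0.008 and 0.008 m); the robot touches nothing.
It fails at once if the wheel is picked up (more than 10 mm above the deck) (height (world z) of wheel_1 above 0.028 m).
It fails at once if another wheel leaves the magazine (x of any of wheel_2, wheel_3, wheel_4 in the frame of dispenser below -0.014 m or height (world z) of wheel_2 above 0.042 m or height (world z) of wheel_3 above 0.054 m or height (world z) of wheel_4 above 0.066 m).
It fails at once if the plunger is let up part-way, with the wheel only half out, or is pressed a second time after the next wheel has dropped into place ((height (world z) of wheel_2 below 0.0205 m and value of joint plunger above 0.007 m) or (x of wheel_1 in the frame of dispenser between -0.035 and -0.01 m and y of wheel_1 in the frame of dispenser between -0.02 and 0.02 m and value of joint plunger below 0.003 m)).
It fails at once if a tray, or the wheel in the orange tray, is shifted by more than 15 mm or lifted (distance of any of tray_blue, tray_orange, wheel_done from where it was at the start of the episode above 0.015 m).
It fails at once if a bystander is moved by more than 20 mm or the bottle is knocked over (distance of any of glue_bottle, glue_cap, craft_knife, screwdriver, turntable, notched_strip from where it was at the start of the episode above 0.02 m or angle between glue_bottle's own z axis and vertical above 0.4 rad).
It also fails if it takes over 45 s, if anything falls off the work surface, if the arm or the gripper's body presses on something with over 40 N, if the wrist force passes 120 N, or if a joint passes its speed limit or range.

## Working session

There is one attempt and no reset: what is moved stays moved. The work goes in short steps, Python scripts to look and compute and a shell command to move; the robot and the scene stay as the last step left them, time stands still between calls to the robot, and variables do not carry over. Pictures are saved under pics/ and viewed, and the job is handed in when it is done.

```bash
ls; mkdir -p pics; python3 - <<'E'
from bench import arm
import cv2
print(arm.read_state())
for n in ("scene","top"):
    im=arm.get_image(n); cv2.imwrite(f"pics/{n}0.png",im[:,:,::-1]); print(n,arm.camera_params(n))
E
```

```text
pics
{'clock': 0.0, 'joints': array([ 1.57159200e+00,  3.85574799e-01,  6.60515286e-03, -4.80670372e-04,
       -1.19400744e+00, -2.58610236e-01]), 'joint_vel': array([ 0.00052243, -0.00103846,  0.00022271,  0.00019646,  0.00086594,
        0.00028557]), 'joint_efforts': array([ 3.23760260e-04, -3.92289948e+01,  1.88407123e+01,  4.18621391e+00,
       -4.52692577e-03,  1.71548301e-06]), 'position': array([159.17899776, 603.73815124, 213.20525064]), 'ee_rot': array([-0.0909042 , -0.70044642,  0.70201636,  0.091018  ]), 'contact_force': array([ 0.68865987, -0.76303047, -0.23582326]), 'wrist_torque': array([-0.00038465,  0.00690554, -0.07009466]), 'gripper_width': 85.70502402512352}
scene {'fx': 444.35832289719036, 'fy': 444.35832289719036, 'cx': 322.01610885592356, 'cy': 192.21779183630989, 'D': array([-0.10800654,  0.        ,  0.        ,  0.        ,  0.        ]), 'rvec': array([ 1.57520886,  1.73885095, -0.90663446]), 'tvec': array([  92.18947142, -252.49398694, 1516.8492888 ])}
top {'fx': 489.42321484494164, 'fy': 489.42321484494164, 'cx': 322.0217048580431, 'cy': 201.6323303567889, 'D': array([-0.01016739,  0.        ,  0.        ,  0.        ,  0.        ]), 'rvec': array([ 2.1379534 , -2.14145589,  0.1645532 ]), 'tvec': array([-3.79021190e-01,  6.01034661e+02,  1.18716301e+03])}
```

View pics/scene0.png

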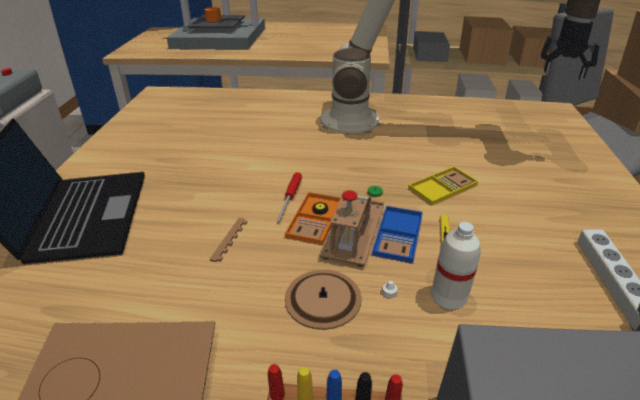

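View pics/top0.png

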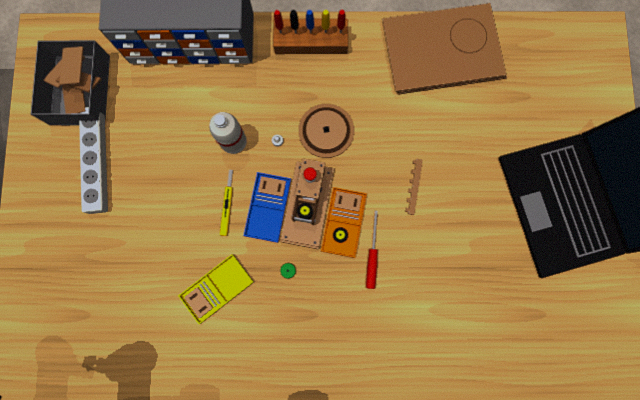

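```bash
cat > h.py <<'E'
import numpy as np, cv2
from bench import arm
def cam(n):
    p=arm.camera_params(n); K=np.array([[p['fx'],0,p['cx']],[0,p['fy'],p['cy']],[0,0,1]]); return K,p['D'],p['rvec'],p['tvec']
def proj(c,P):
    K,D,r,t=c; return cv2.projectPoints(np.array(P,float).reshape(-1,1,3),r,t,K,D)[0].reshape(-1,2)
def unproj(c,uv,z):
    K,D,r,t=c; n=cv2.undistortPoints(np.array(uv,float).reshape(-1,1,2),K,D).reshape(-1,2)
    R=cv2.Rodrigues(r)[0]; C=-R.T@t; d=np.c_[n,np.ones(len(n))]@R
    return C+d*((z-C[2])/d[:,2])[:,None]
E
python3 - <<'E'
from h import *
for n in ("top","scene"):
    c=cam(n); im=arm.get_image(n)
    for l in ("dispenser","plunger_top","tray_blue","tray_orange","wheel_1","magazine_top","glue_bottle"):
        for m in arm.masks_of(l,n)[:3]:
            ys,xs=np.nonzero(m['mask']); uv=[xs.mean(),ys.mean()]
            rect=cv2.minAreaRect(np.c_[xs,ys].astype(np.float32))
            z={'dispenser':18,'plunger_top':150,'tray_blue':15,'tray_orange':15,'wheel_1':66}.get(l,0)
            print(n,l,round(m['conf'],2),m['extent'],np.round(uv,1),len(xs),np.round(unproj(c,[uv],z)[0],1), np.round(unproj(c,cv2.boxPoints(rect),z)[:,:2]).tolist())
    x0,y0=(220,140) if n=="top" else (270,150)
    cv2.imwrite(f"pics/{n}_z.png",cv2.resize(im[y0:y0+130,x0:x0+170,::-1],None,fx=4.6,fy=4.6,interpolation=cv2.INTER_CUBIC))
E
```

```text
top dispenser 0.68 [281.3, 157.9, 52.9, 90.0] [307.4 203.3] 3118 [601.3  36.5  18. ] [[504.0, 108.0], [727.0, 66.0], [705.0, -37.0], [483.0, 8.0]]
top dispenser 0.56 [221.5, 170.0, 14.8, 65.4] [226.5 207.8] 381 [589.8 244.9  18. ] [[523.0, 261.0], [686.0, 247.0], [683.0, 226.0], [521.0, 241.0]]
top tray_blue 0.95 [181.9, 257.9, 73.0, 66.7] [215.6 288.7] 2477 [384.4 267.3  15. ] [[368.0, 366.0], [475.0, 228.0], [401.0, 168.0], [295.0, 306.0]]
top tray_blue 0.94 [243.6, 169.8, 50.4, 74.4] [267.3 206.8] 2278 [592.7 140.2  15. ] [[518.0, 199.0], [687.0, 170.0], [668.0, 79.0], [501.0, 111.0]]
top tray_orange 0.63 [322.4, 185.2, 40.9, 70.2] [344.2 220.6] 2103 [556.5 -58.4  15. ] [[478.0, 4.0], [647.0, -29.0], [630.0, -119.0], [461.0, -85.0]]
top tray_orange 0.52 [331.0, 227.1, 21.1, 15.9] [340.7 234.5] 182 [520.8 -49.1  15. ] [[521.0, -23.0], [546.0, -49.0], [521.0, -74.0], [495.0, -48.0]]
top tray_orange 0.26 [219.9, 167.2, 15.9, 71.8] [226.7 206.4] 447 [594.  245.2  15. ] [[521.0, 262.0], [691.0, 247.0], [689.0, 226.0], [518.0, 242.0]]
top wheel_1 0.76 [282.8, 267.9, 14.2, 6.9] [288.  27
[... 1648 characters left out ...]
220. ] 1731 [581.4 -56.2  15. ] [[648.0, -113.0], [437.0, -102.0], [487.0, 4.0], [683.0, -22.0]]
scene wheel_1 0.44 [320.8, 191.3, 62.4, 73.7] [352.1 229. ] 2960 [666.9  38.3  66. ] [[758.0, -24.0], [517.0, 8.0], [568.0, 109.0], [791.0, 61.0]]
scene magazine_top 0.76 [319.5, 189.7, 61.4, 74.8] [352.1 229.3] 2962 [588.5  37.2  -0. ] [[688.0, -29.0], [422.0, -1.0], [473.0, 114.0], [721.0, 66.0]]
scene glue_bottle 0.73 [429.1, 220.7, 51.1, 91.1] [456.1 267. ] 3174 [693.2 263.3   0. ] [[802.0, 193.0], [524.0, 259.0], [547.0, 356.0], [817.0, 271.0]]
scene glue_bottle 0.4 [319.7, 192.1, 65.4, 74.0] [352.  229.1] 2969 [587.7  36.8   0. ] [[689.0, -30.0], [420.0, 5.0], [475.0, 115.0], [724.0, 63.0]]
```

View pics/top_z.png

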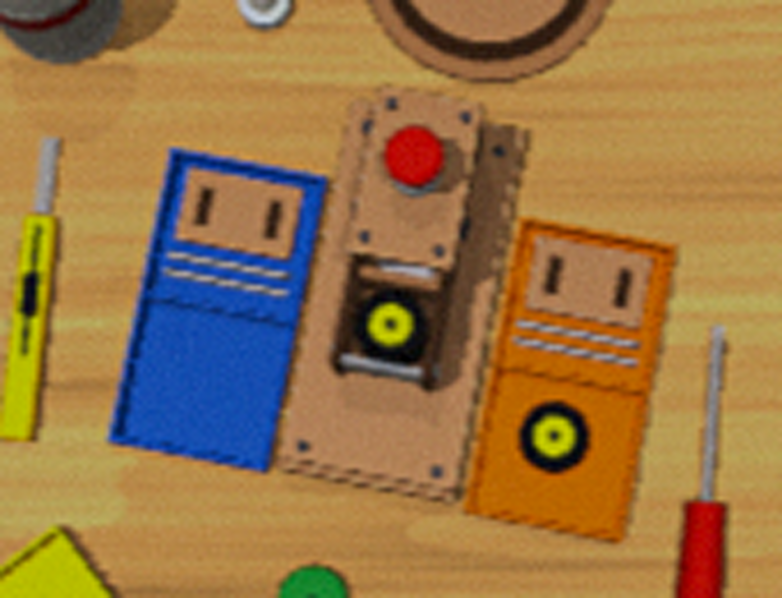

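View pics/scene_z.png

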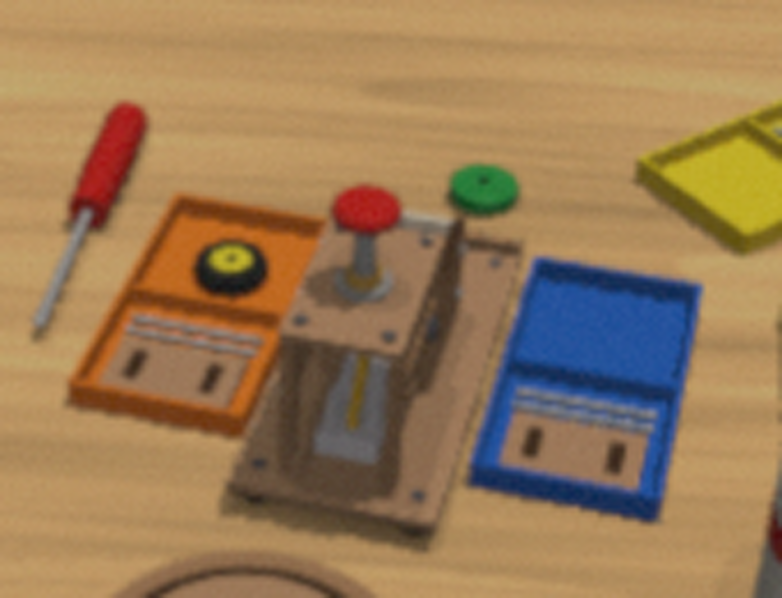

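```bash
python3 - <<'E'
from h import *
c=cam("top"); im=arm.get_image("top").astype(int)
q=lambda a,b:[220+a/4.6,140+b/4.6]
sub=np.zeros((400,640),bool); sub[160:190,295:325]=1
red=(im[...,0]>140)&(im[...,1]<60)&(im[...,2]<70)&sub
ys,xs=np.nonzero(red); print("cap px",xs.mean(),ys.mean(),len(xs),np.ptp(xs),np.ptp(ys))
cap=unproj(c,[[xs.mean(),ys.mean()]],148)[0]
w=unproj(c,[[304.9,210.5]],66)[0]
print("cap",cap,"wheel4",w, "dist",np.linalg.norm((cap-w)[:2]),"yaw",np.degrees(np.arctan2(*(cap-w)[[1,0]])))
print("base front corners",unproj(c,[q(283,455),q(457,490)],18))
for n,uv in dict(blue=[q(175,150),q(328,178),q(268,470),q(110,440)],org=[q(520,220),q(677,247),q(622,540),q(465,512)]).items():
    P=unproj(c,uv,15)[:,:2]; print(n,P.round(1).tolist(),P.mean(0))
s=cam("scene"); im=arm.get_image("scene").astype(int)
sub=np.zeros((400,640),bool); sub[185:205,338:362]=1
red=(im[...,0]>120)&(im[...,1]<60)&(im[...,2]<70)&sub
ys,xs=np.nonzero(red);print("scene cap",xs.mean(),ys.mean(),len(xs),unproj(s,[[xs.mean(),ys.mean()]],148), proj(s,[cap]))
E
```

```text
cap px 309.327868852459 173.19672131147541 122 12 12
cap [652.39182824  27.97949291 148.        ] wheel4 [575.88718516  41.00702698  66.        ] dist 77.60590865095986 yaw -9.663872208731636
base front corners [[509.46169286 102.14841351  18.        ]
 [489.94260767   5.6624704   18.        ]]
blue [[683.1, 165.7], [666.7, 78.7], [501.4, 110.6], [518.2, 198.8]] [592.32530693 138.4667271 ]
org [[642.3, -30.0], [626.6, -118.4], [462.4, -85.5], [478.0, 1.3]] [552.32138482 -58.15893806]
scene cap 349.43564356435644 195.009900990099 101 [[659.57329254  29.708206   148.        ]] [[348.75924297 192.91215283]]
```

```bash
python3 - <<'E'
from h import *
from scipy.spatial.transform import Rotation as R
s=arm.read_state(); M=R.from_quat(s['ee_rot']).as_matrix(); print(M.round(3))
a=np.radians(-11); ex=np.array([np.cos(a),np.sin(a),0]); ey=np.array([-np.sin(a),np.cos(a),0])
for nm,z in (("jaw x",ex),("jaw -x",-ex),("jaw y",ey),("jaw -y",-ey)):
    y=np.array([0,0,-1.]); T=np.c_[np.cross(y,z),y,z]
    rv=np.degrees(R.from_matrix(M.T@T).as_rotvec()); print(nm,rv.round(1))
for tgt in ([651.5,26.5,190],[400,300,250]): print((M.T@(np.array(tgt)-s['position'])/10).round(2))
E
```

```text
[[-0.967 -0.    -0.255]
 [ 0.255 -0.    -0.967]
 [ 0.    -1.     0.   ]]
jaw x [  0.  -93.8   0. ]
jaw -x [-0.  86.2  0. ]
jaw y [ -0.  176.2  -0. ]
jaw -y [-0.  -3.8  0. ]
[-62.33   2.43  43.32]
[-31.03  -3.57  23.29]
```

```bash
python3 -m inch '[[0,-10,0,7,0,14,0],[0,-62.3,0.9,43.3,0,86.2,0],[0,-62.3,0.9,43.3,0,86.2,0],[0,-62.3,0.9,43.3,0,86.2,0],[0,-62.3,0.9,43.3,0,86.2,0],[0,-62.3,0.9,43.3,0,86.2,0],[0,-62.3,0.9,43.3,0,86.2,0],[0,-62.3,0.9,43.3,0,86.2,0],[0,-62.3,0.9,43.3,0,86.2,0],[0,-62.3,0.9,43.3,0,86.2,0],[0,-62.3,0.9,43.3,0,86.2,0],[0,-62.3,0.9,43.3,0,86.2,0],[0,-62.3,0.9,43.3,0,86.2,0],[0,-62.3,0.9,43.3,0,86.2,0],[0,-62.3,0.9,43.3,0,86.2,0],[0,-62.3,0.9,43.3,0,86.2,0],[0,-62.3,0.9,43.3,0,86.2,0],[0,-62.3,0.9,43.3,0,86.2,0],[0,-62.3,0.9,43.3,0,86.2,0],[0,-62.3,0.9,43.3,0,86.2,0]]'
```

```text
clock: 2.67
position: [652.6, 24.1, 204.1]
ee_rot: [-0.546, -0.448, 0.449, 0.547]
contact_force: [-0.2, -0.5, 0.5]
gripper_width: 0.4
```

```bash
cat > st.py <<'E'
from h import *
from scipy.spatial.transform import Rotation as R
import sys
s=arm.read_state(); M=R.from_quat(s['ee_rot']).as_matrix()
print(s['clock'],s['position'],s['contact_force'].round(1),s['gripper_width'],s['joints'].round(2)); print(M.round(3))
o=np.array([575.9,41,0]); a=np.radians(-11); D=np.array([[np.cos(a),-np.sin(a),0],[np.sin(a),np.cos(a),0],[0,0,1]])
print("TCP in dispenser",(D.T@(s['position']-o)).round(1))
E
python3 - <<'E'
from st import *
for n in ("scene","top","wrist"): cv2.imwrite(f"pics/{n}1.png",arm.get_image(n)[:,:,::-1])
E
```

```text
2.6667 [652.57550365  24.08990791 204.07399279] [-0.2 -0.5  0.5] 0.35888200818641186 [ 0.28  0.44  0.07  0.   -1.2  -0.48]
[[ 0.195 -0.001 -0.981]
 [ 0.981 -0.001  0.195]
 [-0.001 -1.     0.001]]
TCP in dispenser [ 78.5  -2.  204.1]
```

View pics/scene1.png

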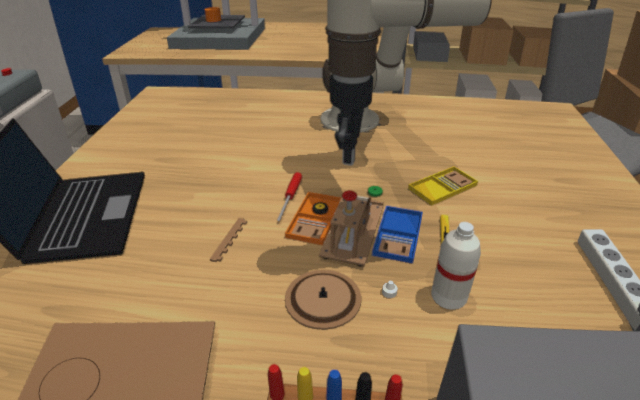

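View pics/wrist1.png

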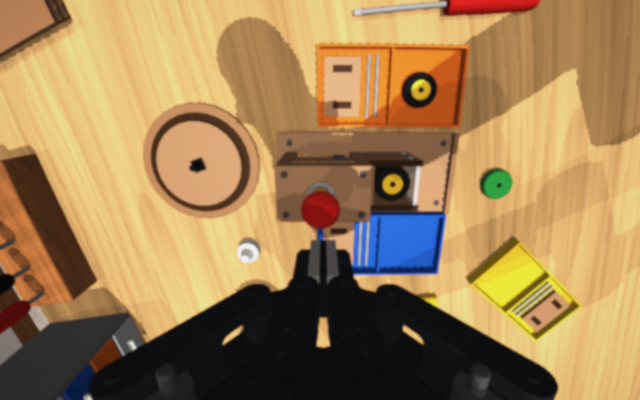

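```bash
python3 - <<'E'
from st import *
c=cam("wrist"); im=arm.get_image("wrist").astype(int)
red=((im[...,0]>90)&(im[...,1]<50)&(im[...,2]<50)); red[:170]=0; red[240:]=0; red[:,:290]=0; red[:,350:]=0
ys,xs=np.nonzero(red); k=(xs.min()+xs.max())/2,(ys.min()+ys.max())/2; print(k,np.ptp(xs),np.ptp(ys),xs.mean(),ys.mean())
print("cap",unproj(c,[k],149))
print("wheel4",unproj(c,[[392,183]],66), "tip proj scene",proj(cam("scene"),[s['position']-[0,0,19]]),"wrist",proj(c,[s['position']-[0,0,19]]))
E
```

```text
2.8167 [650.77140616  27.387274   205.22773192] [-0.4  0.6 -0.3] 0.6635228704085488 [ 0.29  0.44  0.07 -0.   -1.2  -0.48]
[[ 0.19  -0.    -0.982]
 [ 0.982  0.     0.19 ]
 [ 0.    -1.     0.001]]
TCP in dispenser [ 76.1   0.9 205.2]
(np.float64(319.5), np.float64(208.5)) 37 35 319.57783882783883 208.35347985347985
cap [[654.29066375  26.02865889 149.        ]]
wheel4 [[578.99097158  42.22843513  66.        ]] tip proj scene [[349.10116339 176.62032697]] wrist [[324.44461149 228.56593352]]
```

```bash
python3 - <<'E'
from st import *
im=arm.get_image("scene").copy()
p=proj(cam("scene"),[s['position'],s['position']-[0,0,19],[651.5,26.5,150]]); print(p)
z=cv2.resize(im[120:240,280:430,::-1],None,fx=5,fy=5,interpolation=cv2.INTER_CUBIC)
for q in p: cv2.circle(z,tuple(int(v) for v in ((q-[280,120])*5+2)),3,(0,255,0),-1)
cv2.imwrite("pics/sz2.png",z)
E
```

```text
2.8667 [650.68303892  27.81930583 205.56863854] [ 0.8 -0.   0.4] -0.3413162907252497 [ 0.29  0.44  0.07 -0.   -1.2  -0.48]
[[ 0.189 -0.    -0.982]
 [ 0.982  0.     0.189]
 [ 0.    -1.     0.   ]]
TCP in dispenser [ 75.9   1.3 205.6]
[[349.63300095 168.30424117]
 [349.32725537 176.46290131]
 [348.08155743 191.81057113]]
```

View pics/sz2.png

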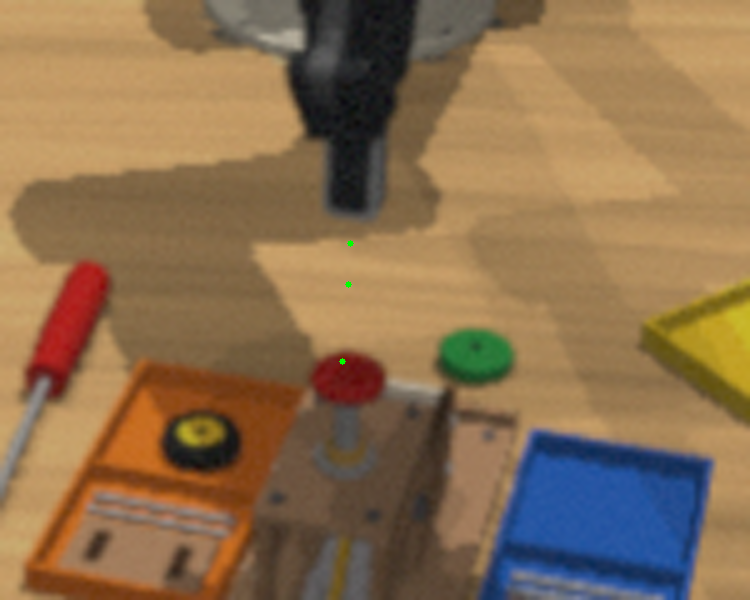

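```bash
python3 - <<'E'
from st import *
for d in (40,20,10,0,-10,-19): print(d,proj(cam("scene"),[s['position']+[0,0,d]]).round(1),proj(cam("wrist"),[s['position']+[0,0,d]]).round(1))
im=arm.get_image("wrist").copy()
cv2.imwrite("pics/wz2.png",cv2.resize(im[170:310,240:410,::-1],None,fx=4,fy=4,interpolation=cv2.INTER_CUBIC))
t=arm.get_image("top").copy(); print(proj(cam("top"),[s['position']-[0,0,19]]))
cv2.imwrite("pics/tz2.png",cv2.resize(t[100:290,210:400,::-1],None,fx=3,fy=3,interpolation=cv2.INTER_CUBIC))
E
```

```text
2.9167 [650.69120722  28.04923444 205.77738647] [ 0.3 -0.4 -0.3] -0.3130563046596715 [ 0.29  0.43  0.07 -0.   -1.2  -0.48]
[[ 0.189  0.    -0.982]
 [ 0.982  0.     0.189]
 [ 0.    -1.    -0.   ]]
TCP in dispenser [ 75.9   1.6 205.8]
40 [[350.4 150.4]] [[325.1 279.1]]
20 [[350.1 159.4]] [[324.8 258. ]]
10 [[349.9 163.8]] [[324.7 249.2]]
0 [[349.8 168.2]] [[324.6 241.4]]
-10 [[349.6 172.5]] [[324.5 234.3]]
-19 [[349.4 176.4]] [[324.5 228.6]]
[[308.82028687 170.28671089]]
```

View pics/wz2.png

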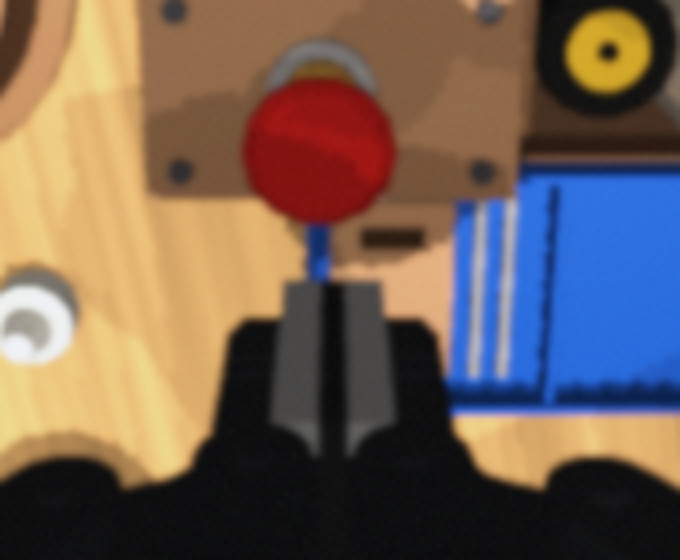

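View pics/tz2.png

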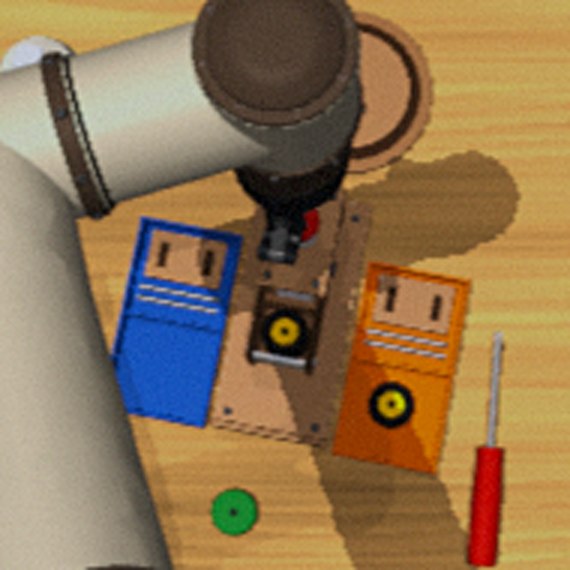

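```bash
python3 - <<'E'
from st import *
for n in ("top","scene"):
    K,D,r,t=cam(n); print(n,"cam centre",-cv2.Rodrigues(r)[0].T@t)
for d in (-19,0,20,40,60,100,200,300): print(d,((proj(cam("top"),[s['position']+[0,0,d]])-[210,100])*3).round(0),((proj(cam("scene"),[s['position']+[0,0,d]])-[280,120])*5).round(0))
K,D,r,t=cam("wrist");print("wrist cam centre rel TCP",-cv2.Rodrigues(r)[0].T@t-s['position'], cv2.Rodrigues(r)[0].round(2))
E
```

```text
3.0167 [650.82605629  28.08799896 205.92919224] [ 0.6  1.1 -0.8] -0.0926482926856098 [ 0.29  0.43  0.07 -0.   -1.2  -0.48]
[[ 0.188  0.001 -0.982]
 [ 0.982  0.     0.188]
 [ 0.    -1.    -0.001]]
TCP in dispenser [ 76.    1.6 205.9]
top cam centre [ 410.09212633   -3.49682331 1265.86375411]
scene cam centre [1388.19383035   49.55908129  665.99224009]
-19 [[296. 211.]] [[347. 282.]]
0 [[296. 205.]] [[349. 241.]]
20 [[295. 199.]] [[351. 197.]]
40 [[294. 193.]] [[352. 152.]]
60 [[293. 186.]] [[354. 105.]]
100 [[291. 172.]] [[357.   9.]]
200 [[286. 132.]] [[ 367. -256.]]
300 [[279.  81.]] [[ 377. -556.]]
wrist cam centre rel TCP [-14.17870732 -78.98881669 159.00936925] [[-0.98  0.19 -0.  ]
 [ 0.18  0.93  0.31]
 [ 0.06  0.31 -0.95]]
```

```bash
python3 -m inch '[[0,0,1,0,0,0,0],[0,0,2,0,0,0,0],[0,0,3,0,0,0,0],[0,0,3,0,0,0,0],[0,0,3,0,0,0,0],[0,0,3,0,0,0,0]]'
python3 - <<'E'
from st import *
im=arm.get_image("scene").copy()
p=proj(cam("scene"),[s['position'],s['position']-[0,0,19],[651.5,26.5,150]]); print(p)
z=cv2.resize(im[120:240,280:430,::-1],None,fx=5,fy=5,interpolation=cv2.INTER_CUBIC)
cv2.imwrite("pics/sz3.png",z)
im=arm.get_image("wrist").copy()
cv2.imwrite("pics/wz3.png",cv2.resize(im[170:310,240:410,::-1],None,fx=4,fy=4,interpolation=cv2.INTER_CUBIC))
E
```

```text
clock: 3.52
position: [651.5, 26.7, 175.2]
ee_rot: [0.546, 0.45, -0.45, -0.545]
contact_force: [0.2, 0.8, -0.2]
gripper_width: -0.2
3.5167 [651.48100968  26.73296045 175.17713122] [ 0.2  0.8 -0.2] -0.2213647278372154 [ 0.29  0.46  0.02  0.   -1.14 -0.48]
[[ 0.19  -0.    -0.982]
 [ 0.982 -0.     0.19 ]
 [-0.    -1.     0.   ]]
TCP in dispenser [ 76.9   0.4 175.2]
[[348.58075685 181.45206036]
 [348.29041552 189.30072396]
 [348.08155743 191.81057113]]
```

View pics/sz3.png

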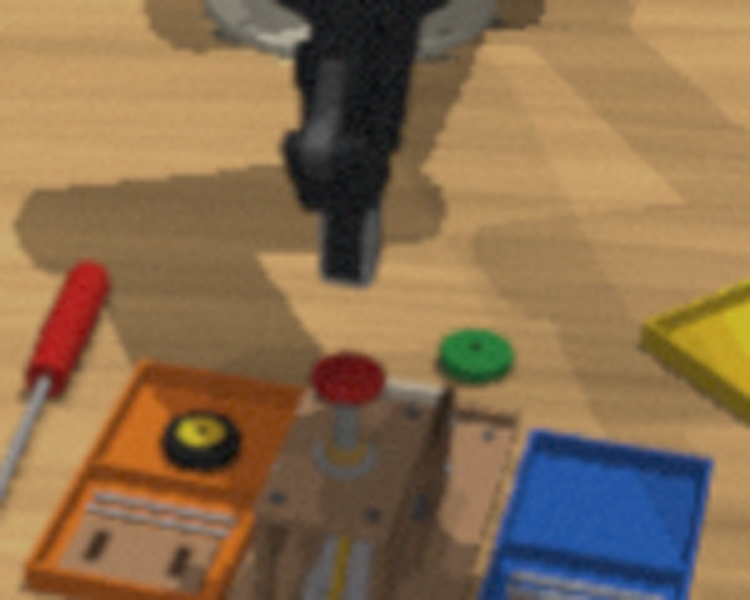

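View pics/wz3.png

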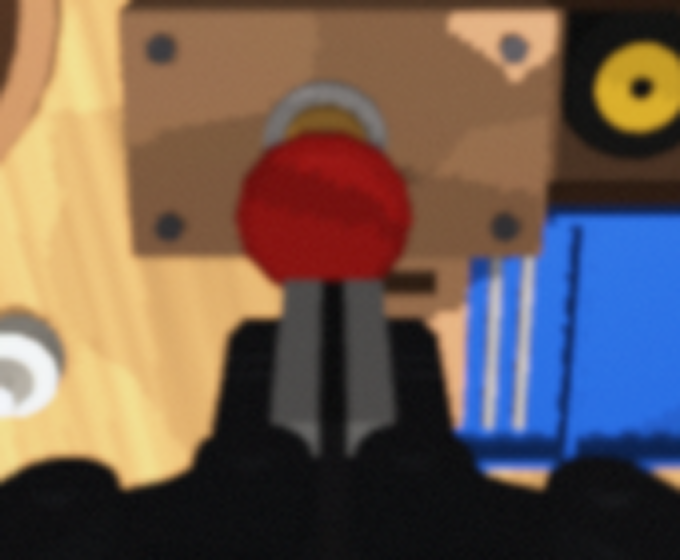

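```bash
python3 -m inch '[[0,0,0.5,0,0,0,0],[0,0,1,0,0,0,0],[0,0,1,0,0,0,0],[0,0,1,0,0,0,0]]'
python3 - <<'E'
from st import *
im=arm.get_image("scene").copy()
z=cv2.resize(im[120:240,280:430,::-1],None,fx=5,fy=5,interpolation=cv2.INTER_CUBIC)
im=arm.get_image("wrist").copy()
w=cv2.resize(im[170:310,240:410,::-1],None,fx=3,fy=3,interpolation=cv2.INTER_CUBIC)
cv2.imwrite("pics/sz4.png",z);cv2.imwrite("pics/wz4.png",w)
E
```

```text
clock: 3.95
position: [651.0, 26.7, 164.7]
ee_rot: [-0.545, -0.45, 0.45, 0.546]
contact_force: [0.1, -0.2, -0.7]
gripper_width: 0.2
3.95 [651.01882918  26.71603471 164.68131842] [ 0.1 -0.2 -0.7] 0.15272979043442392 [ 0.29  0.47  0.01 -0.   -1.12 -0.48]
[[ 0.19  -0.001 -0.982]
 [ 0.982 -0.     0.19 ]
 [-0.    -1.     0.001]]
TCP in dispenser [ 76.5   0.3 164.7]
```

View pics/sz4.png

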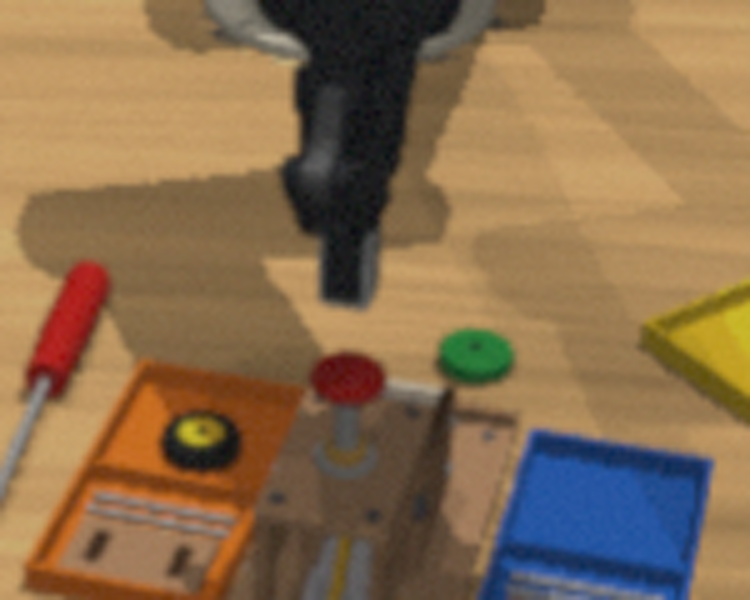

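View pics/wz4.png

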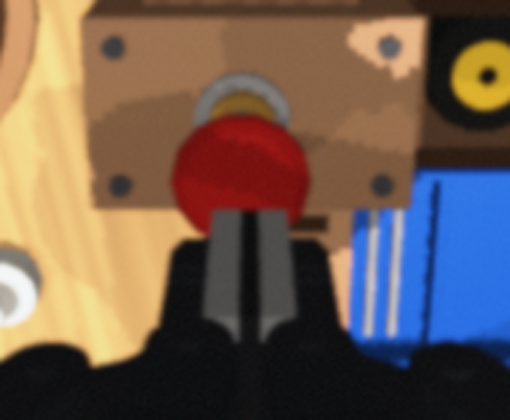

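```bash
python3 - <<'E'
from st import *
P=s['position']
for nm,n,uv in (("wrist tipL","wrist",[311,240]),("wrist tipR","wrist",[335,240]),("scene tip L","scene",[280+322/5,120+300/5]),("scene tip R","scene",[280+372/5,120+305/5])):
    for d in (-25,-10,0,10,20,30): print(nm,d,(M.T@(unproj(cam(n),[uv],P[2]+d)[0]-P)).round(0)[[0,2]],end=' ')
    print()
E
```

```text
4.05 [651.40888065  26.77445356 165.32886128] [ 0.8 -0.7 -0.5] -0.03539757000037736 [ 0.29  0.46  0.01  0.   -1.12 -0.48]
[[ 0.19   0.    -0.982]
 [ 0.982 -0.     0.19 ]
 [-0.    -1.    -0.   ]]
TCP in dispenser [ 76.8   0.4 165.3]
wrist tipL -25 [11. -9.] wrist tipL -10 [ 4. -9.] wrist tipL 0 [-1. -8.] wrist tipL 10 [-6. -8.] wrist tipL 20 [-11.  -7.] wrist tipL 30 [-16.  -7.] 
wrist tipR -25 [12.  7.] wrist tipR -10 [4. 7.] wrist tipR 0 [-1.  6.] wrist tipR 10 [-6.  6.] wrist tipR 20 [-11.   5.] wrist tipR 30 [-16.   5.] 
scene tip L -25 [-22.  54.] scene tip L -10 [-16.  32.] scene tip L 0 [-13.  17.] scene tip L 10 [-9.  2.] scene tip L 20 [ -6. -12.] scene tip L 30 [ -2. -27.] 
scene tip R -25 [-0. 56.] scene tip R -10 [ 5. 34.] scene tip R 0 [ 8. 19.] scene tip R 10 [11.  5.] scene tip R 20 [ 14. -10.] scene tip R 30 [ 17. -25.]
```

```bash
python3 -m inch '[[0,0,0.8,0,0,0,0],[0,0,1.6,0,0,0,0],[0,0,2.3,0,0,0,0],[0,0,2.3,0,0,0,0],[0,0,2.3,0,0,0,0]]'
python3 - <<'E'
from st import *
im=arm.get_image("scene").copy()
z=cv2.resize(im[120:240,280:430,::-1],None,fx=5,fy=5,interpolation=cv2.INTER_CUBIC)
im=arm.get_image("wrist").copy()
w=cv2.resize(im[170:310,240:410,::-1],None,fx=3,fy=3,interpolation=cv2.INTER_CUBIC)
cv2.imwrite("pics/sz5.png",z);cv2.imwrite("pics/wz5.png",w)
E
```

```text
clock: 4.47
position: [650.8, 26.7, 141.2]
ee_rot: [-0.545, -0.449, 0.451, 0.546]
contact_force: [0.1, -0.2, 0.5]
gripper_width: 0.2
4.4667 [650.84168375  26.66890551 141.21600785] [ 0.1 -0.2  0.5] 0.17691448306035362 [ 0.29  0.48 -0.02  0.   -1.07 -0.48]
[[ 0.19  -0.002 -0.982]
 [ 0.982 -0.001  0.19 ]
 [-0.001 -1.     0.002]]
TCP in dispenser [ 76.3   0.2 141.2]
```

View pics/sz5.png

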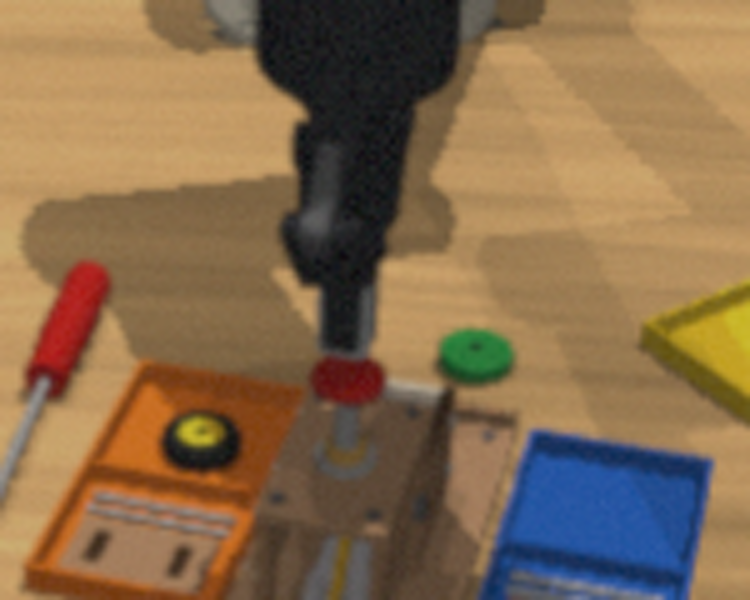

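View pics/wz5.png

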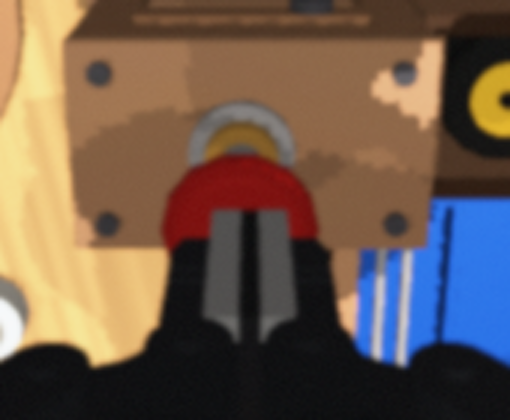

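```bash
python3 -m inch '[[0,0,0.4,0,0,0,0],[0,0,0.8,0,0,0,0],[0,0,0.8,0,0,0,0],[0,0,0.8,0,0,0,0]]'; python3 -m inch '[[0,0,0.2,0,0,0,0],[0,0,0.4,0,0,0,0],[0,0,0.4,0,0,0,0],[0,0,0.4,0,0,0,0]]'
```

```text
clock: 4.9
position: [651.1, 26.7, 133.9]
ee_rot: [-0.545, -0.45, 0.45, 0.546]
contact_force: [-0.1, -0.2, 0.6]
gripper_width: -0.5
clock: 5.23
position: [651.7, 26.8, 130.8]
ee_rot: [0.546, 0.45, -0.45, -0.545]
contact_force: [0.6, 0.7, 2.8]
gripper_width: 0.1
```

```bash
python3 -m inch '[[0,0,0.4,0,0,0,0],[0,0,0.8,0,0,0,0],[0,0,1.2,0,0,0,0],[0,0,1.6,0,0,0,0],[0,0,2,0,0,0,0],[0,0,2.4,0,0,0,0],[0,0,2.6,0,0,0,0],[0,0,2.6,0,0,0,0],[0,0,2.6,0,0,0,0]]'; python3 -m inch '[[0,0,0.1,0,0,0,0],[0,0,0.2,0,0,0,0],[0,0,0.2,0,0,0,0],[0,0,0.2,0,0,0,0]]'
```

```text
clock: 5.98
position: [651.8, 26.8, 105.6]
ee_rot: [0.546, 0.45, -0.45, -0.545]
contact_force: [-1.4, 0.5, 5.7]
gripper_width: -0.2
clock: 6.32
position: [651.8, 26.8, 105.1]
ee_rot: [0.546, 0.451, -0.45, -0.545]
contact_force: [-4.2, 1.1, 12.1]
gripper_width: 0.2
```

```bash
python3 -m inch '[[0,0,0.1,0,0,0,0],[0,0,0.2,0,0,0,0],[0,0,0.2,0,0,0,0],[0,0,0.2,0,0,0,0],[0,0,0.2,0,0,0,0]]'
python3 - <<'E'
from st import *
im=arm.get_image("scene").copy()
z=cv2.resize(im[140:240,280:430,::-1],None,fx=4,fy=4,interpolation=cv2.INTER_CUBIC)
im=arm.get_image("top").copy()
w=cv2.resize(im[140:260,230:380,::-1],None,fx=4,fy=4,interpolation=cv2.INTER_CUBIC)
cv2.imwrite("pics/c6.png",cv2.resize(np.vstack([z,w]),None,fx=.65,fy=.65))
E
```

```text
clock: 6.73
position: [651.9, 26.8, 105.0]
ee_rot: [0.546, 0.451, -0.45, -0.544]
contact_force: [-7.3, 1.2, 17.9]
gripper_width: 0.0
6.7333 [651.89504636  26.7591512  105.02096326] [-7.3  1.2 17.9] 0.04358702800908854 [ 0.29  0.52 -0.07  0.   -0.99 -0.48]
[[ 0.189  0.003 -0.982]
 [ 0.982 -0.001  0.189]
 [-0.    -1.    -0.003]]
TCP in dispenser [ 77.3   0.5 105. ]
```

View pics/c6.png

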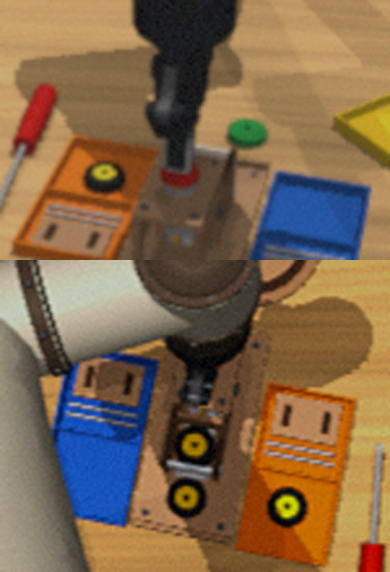

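```bash
python3 -m inch '[[0,0,-1,0,0,0,0],[0,0,-2.5,0,0,0,0],[0,0,-4,0,0,0,0],[0,0,-6,0,0,0,0],[0,0,-8,0,0,0,0],[0,0,-8,0,0,0,0],[0,0,-8,0,0,0,0]]'
python3 - <<'E'
from st import *
im=arm.get_image("top").copy()
c=cam("top")
o=np.array([575.9,41,0])
for m in arm.masks_of("wheel_1","top"):
    e=m['extent']; uv=[e[0]+e[2]/2,e[1]+e[3]/2]; P=unproj(c,[uv],30)[0]
    print(round(m['conf'],2),np.round(uv,1),P.round(1),"disp",(D.T@(P-o)).round(1))
cv2.imwrite("pics/t7.png",cv2.resize(im[140:260,230:380,::-1],None,fx=4,fy=4,interpolation=cv2.INTER_CUBIC))
im=arm.get_image("scene").copy()
cv2.imwrite("pics/s7.png",cv2.resize(im[140:260,270:430,::-1],None,fx=4,fy=4,interpolation=cv2.INTER_CUBIC))
cv2.imwrite("pics/w7.png",arm.get_image("wrist")[:,:,::-1])
E
```

```text
clock: 7.42
position: [651.8, 27.0, 181.2]
ee_rot: [0.546, 0.451, -0.449, -0.545]
contact_force: [0.2, 0.4, -0.6]
gripper_width: -0.2
7.4167 [651.77546125  27.02767264 181.19109039] [ 0.2  0.4 -0.6] -0.21084186705218602 [ 0.29  0.45  0.03 -0.   -1.15 -0.48]
[[ 0.191  0.002 -0.982]
 [ 0.982  0.001  0.191]
 [ 0.001 -1.    -0.002]]
TCP in dispenser [ 77.1   0.8 181.2]
0.75 [304.  211.5] [578.3  44.5  30. ] disp [ 1.7  3.9 30. ]
0.64 [302.8 233.5] [522.1  47.6  30. ] disp [-54.   -3.8  30. ]
0.48 [288.8 270. ] [430.7  82.2  30. ] disp [-150.4   12.7   30. ]
```

View pics/t7.png

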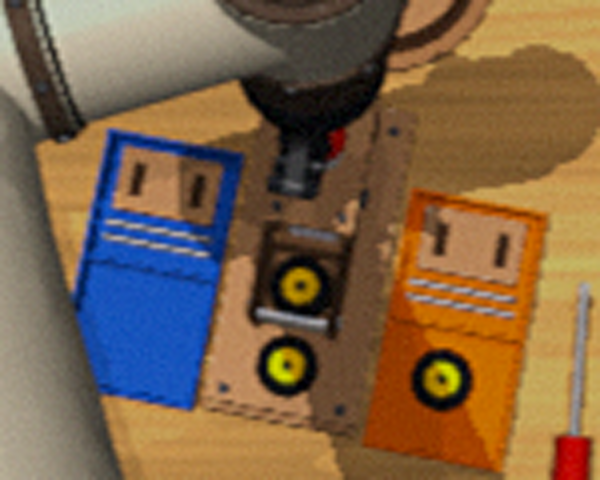

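View pics/s7.png

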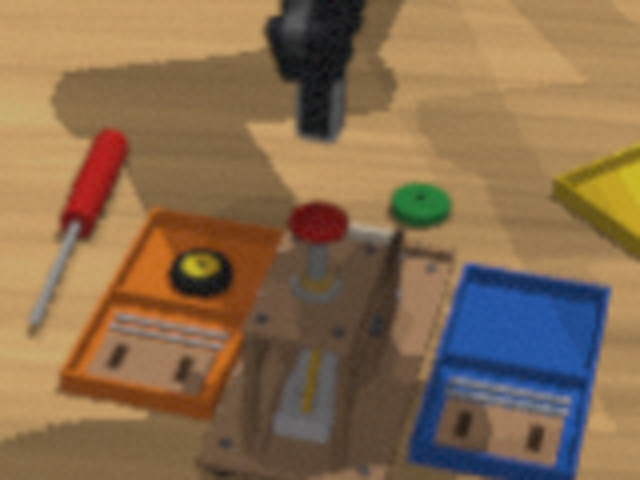

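View pics/w7.png

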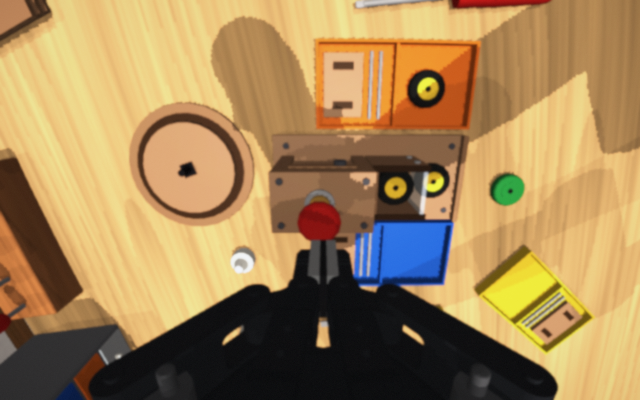

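```bash
python3 -m inch '[[0,-4.6,0,12.8,0,90,0],[0,-4.6,0,12.8,0,90,0],[0,-4.6,0,12.8,0,90,0],[0,-4.6,0,12.8,0,90,0],[0,-4.6,0,12.8,0,90,0],[0,-4.6,0,12.8,0,90,0],[0,-4.6,0,12.8,0,90,0],[0,-4.6,0,12.8,0,90,0],[0,-4.6,0,12.8,0,90,0],[0,-4.6,0,12.8,0,90,0],[0,-4.6,0,12.8,0,90,0],[0,-4.6,0,12.8,0,90,0],[0,-4.6,0,12.8,0,90,0],[0,-4.6,0,12.8,0,90,0],[0,-4.6,0,12.8,0,90,0],[0,-4.6,0,12.8,0,90,0]]'
python3 - <<'E'
from st import *
im=arm.get_image("wrist").copy(); cv2.imwrite("pics/w8.png",im[:,:,::-1])
c=cam("wrist")
for m in arm.masks_of("wheel_1","wrist"):
    e=m['extent']; uv=[e[0]+e[2]/2,e[1]+e[3]/2]; P=unproj(c,[uv],30)[0]
    print(round(m['conf'],2),np.round(e,1),P.round(1),"disp",(D.T@(P-o)).round(1))
im=arm.get_image("top").copy()
cv2.imwrite("pics/t8.png",cv2.resize(im[140:260,230:380,::-1],None,fx=4,fy=4,interpolation=cv2.INTER_CUBIC))
E
```

```text
clock: 8.95
position: [516.7, 6.0, 179.9]
ee_rot: [0.704, -0.067, 0.067, -0.704]
contact_force: [0.5, 0.1, 0.7]
gripper_width: 0.2
8.95 [516.68410468   5.95107295 179.86604809] [0.5 0.1 0.7] 0.15679600261332702 [ 0.33  0.23 -0.31 -0.   -1.03 -2.09]
[[ 0.982 -0.001  0.189]
 [-0.189 -0.     0.982]
 [-0.001 -1.    -0.   ]]
TCP in dispenser [-51.4 -45.7 179.9]
0.81 [362.9  62.7  37.4  44.6] [432.4  82.3  30. ] disp [-148.8   13.1   30. ]
0.71 [347.6 225.5  38.2  23.6] [596.8  43.   30. ] disp [20.1  5.9 30. ]
0.67 [346.8 159.9  35.   39.4] [526.6  50.4  30. ] disp [-50.2  -0.2  30. ]
0.33 [513.8 136.9  27.2 130.7] [589.2 234.   30. ] disp [-23.7 192.   30. ]
```

View pics/w8.png

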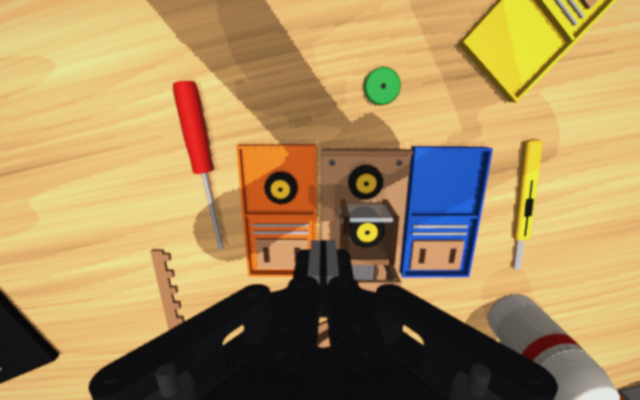

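View pics/t8.png

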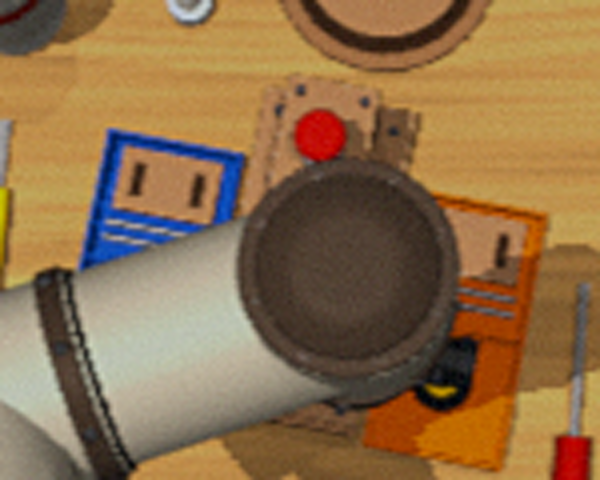

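```bash
python3 -m inch '[[0,0,3,0,0,0,0],[0,0,6,0,0,0,0],[0,0,9,0,0,0,0],[0,0,12,0,0,0,0],[0,0,14,0,0,0,0],[0,0,15,0,0,0,0],[0,0,15,0,0,0,0],[0,0,15,0,0,0,0]]'
python3 - <<'E'
from st import *
im=arm.get_image("wrist").copy(); cv2.imwrite("pics/w9.png",im[:,:,::-1])
im=arm.get_image("scene").copy()
cv2.imwrite("pics/s9.png",cv2.resize(im[140:260,270:430,::-1],None,fx=4,fy=4,interpolation=cv2.INTER_CUBIC))
c=cam("wrist")
print("deck-height disp under px tips", [ (D.T@(unproj(c,[u],s['position'][2]+18)[0]-o)).round(1) for u in ([310,240],[336,240])])
E
```

```text
clock: 9.77
position: [517.5, 6.1, 30.7]
ee_rot: [0.704, -0.067, 0.067, -0.704]
contact_force: [-0.2, 0.2, 0.6]
gripper_width: 0.2
9.7667 [517.51123257   6.08737357  30.67179276] [-0.2  0.2  0.6] 0.22480209052707775 [ 0.33  0.42 -0.48  0.   -0.67 -2.09]
[[ 0.982  0.     0.19 ]
 [-0.19  -0.     0.982]
 [ 0.    -1.    -0.   ]]
TCP in dispenser [-50.7 -45.4  30.7]
deck-height disp under px tips [array([-58. , -52.4,  48.7]), array([-58. , -38.2,  48.7])]
```

View pics/w9.png

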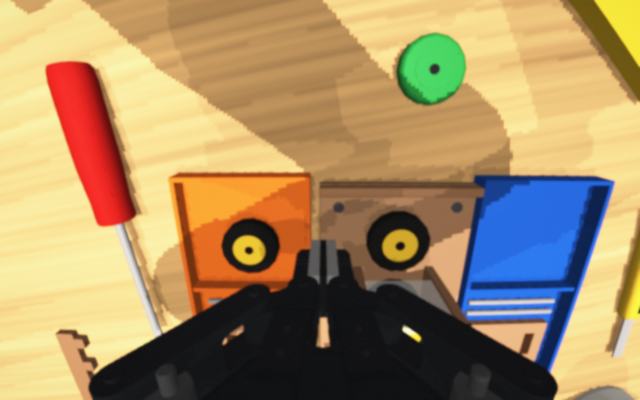

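View pics/s9.png

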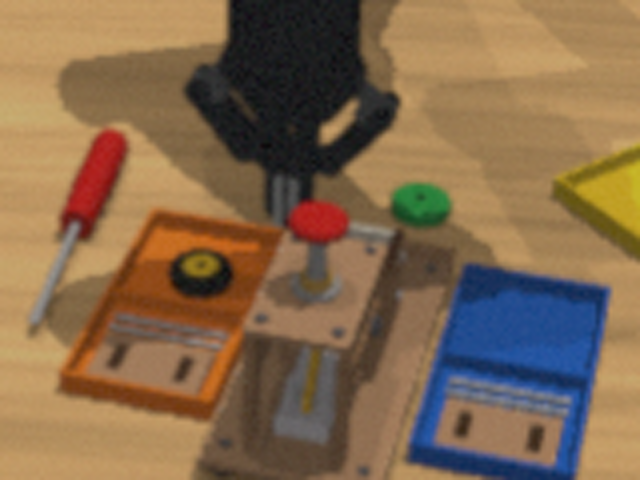

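```bash
python3 -m inch '[[0,0,1,0,0,0,0],[0,0,2,0,0,0,0],[0,0,2.6,0,0,0,0],[0,0,2.6,0,0,0,0],[0,0,2.6,0,0,0,0]]'
python3 - <<'E'
from st import *
im=arm.get_image("wrist").copy(); cv2.imwrite("pics/w10.png",im[:,:,::-1])
c=cam("wrist")
for m in arm.masks_of("wheel_1","wrist"):
    e=m['extent']; uv=[e[0]+e[2]/2,e[1]+e[3]/2]; P=unproj(c,[uv],30)[0]
    print(round(m['conf'],2),np.round(e,1),"disp",(D.T@(P-o)).round(1))
E
```

```text
clock: 10.28
position: [516.5, 5.8, 3.7]
ee_rot: [0.704, -0.068, 0.067, -0.704]
contact_force: [0.7, -0.1, 0.0]
gripper_width: 0.1
10.2833 [516.49845562   5.82029576   3.68954691] [ 0.7 -0.1  0. ] 0.13399990776423829 [ 0.33  0.46 -0.5   0.   -0.6  -2.09]
[[ 0.982 -0.001  0.19 ]
 [-0.19  -0.001  0.982]
 [-0.001 -1.    -0.001]]
TCP in dispenser [-51.6 -45.9   3.7]
0.71 [372.8 226.9  74.3  70.2] disp [-50.7  -0.   30. ]
0.56 [410.   18.5  81.2  88. ] disp [-147.5    8.8   30. ]
```

View pics/w10.png

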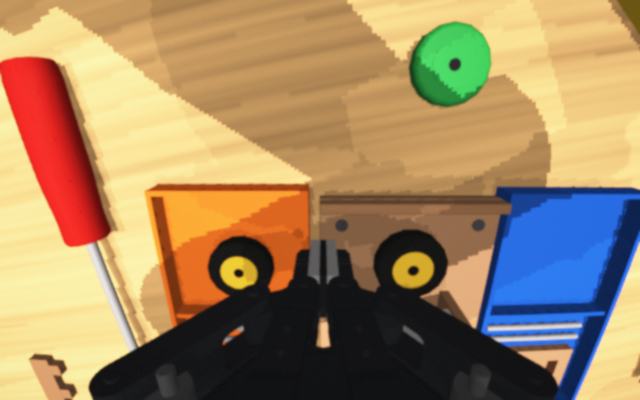

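```bash
python3 -m inch '[[0,-0.2,0,0.5,0,0,0],[0,-0.2,0,1,0,0,0],[0,-0.2,0,1.5,0,0,0],[0,-0.2,0,2,0,0,0],[0,-0.2,0,2.5,0,0,0],[0,-0.2,0,3,0,0,0],[0,-0.2,0,3.5,0,0,0],[0,-0.2,0,4,0,0,0],[0,-0.2,0,4.5,0,0,0],[0,-0.2,0,4.5,0,0,0],[0,-0.2,0,4.5,0,0,0]]'
python3 - <<'E'
from st import *
im=arm.get_image("wrist").copy(); cv2.imwrite("pics/w11.png",im[:,:,::-1])
c=cam("wrist")
for m in arm.masks_of("wheel_1","wrist"):
    e=m['extent']; uv=[e[0]+e[2]/2,e[1]+e[3]/2]; P=unproj(c,[uv],30)[0]
    print(round(m['conf'],2),np.round(e,1),"disp",(D.T@(P-o)).round(1))
E
```

```text
clock: 11.3
position: [523.6, 51.0, 4.2]
ee_rot: [-0.704, 0.067, -0.067, 0.704]
contact_force: [-1.5, -0.4, 0.6]
gripper_width: 0.2
11.3 [523.55096779  50.95825245   4.20081349] [-1.5 -0.4  0.6] 0.18948468518703593 [ 0.41  0.47 -0.48 -0.   -0.62 -2.17]
[[ 0.982  0.     0.19 ]
 [-0.19   0.     0.982]
 [ 0.    -1.     0.   ]]
TCP in dispenser [-53.3  -0.2   4.2]
0.86 [350.6 229.6  66.9  59.5] disp [-54.4  31.4  30. ]
0.82 [321.8  22.8  76.8  85.8] disp [-147.8   15.2   30. ]
```

View pics/w11.png

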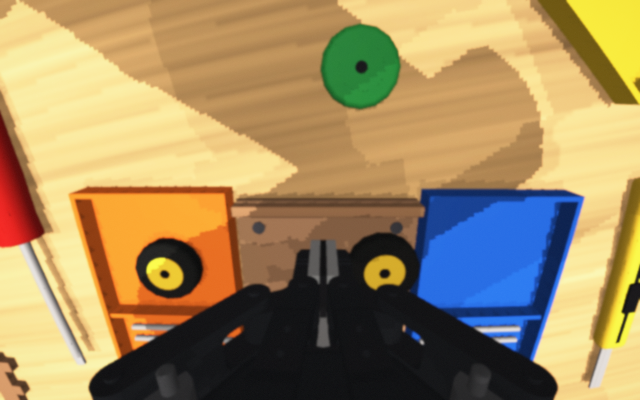

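```bash
python3 -m inch '[[0,0,0,0.5,0,0,0],[0,0,0,1,0,0,0],[0,0,0,1.5,0,0,0],[0,0,0,2,0,0,0],[0,0,0,2.5,0,0,0],[0,0,0,3,0,0,0],[0,0,0,3.5,0,0,0],[0,0,0,4,0,0,0],[0,0,0,4.5,0,0,0],[0,0,0,4.8,0,0,0],[0,0,0,4.8,0,0,0],[0,0,0,4.8,0,0,0]]'
python3 - <<'E'
from st import *
im=arm.get_image("wrist").copy(); cv2.imwrite("pics/w12.png",im[:,:,::-1])
im=arm.get_image("scene").copy()
cv2.imwrite("pics/s12.png",cv2.resize(im[140:260,270:430,::-1],None,fx=4,fy=4,interpolation=cv2.INTER_CUBIC))
E
```

```text
clock: 12.4
position: [532.5, 97.8, 4.2]
ee_rot: [0.704, -0.068, 0.067, -0.704]
contact_force: [0.4, -0.4, -0.2]
gripper_width: -0.0
12.4 [532.54091094  97.84725583   4.20591979] [ 0.4 -0.4 -0.2] -0.001052534288760741 [ 0.48  0.49 -0.44 -0.   -0.64 -2.24]
[[ 0.982 -0.     0.19 ]
 [-0.19  -0.     0.982]
 [-0.    -1.    -0.   ]]
TCP in dispenser [-53.4  47.5   4.2]
```

View pics/w12.png

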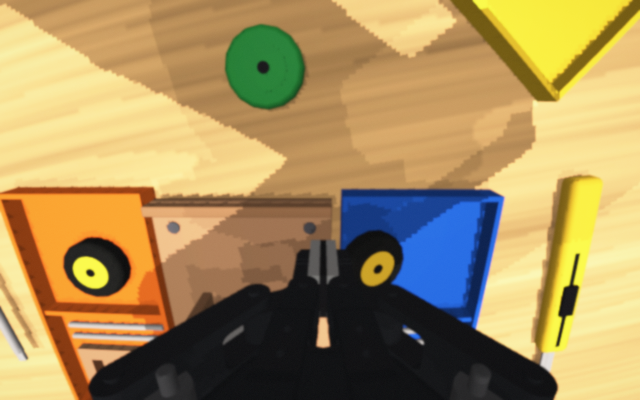

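View pics/s12.png

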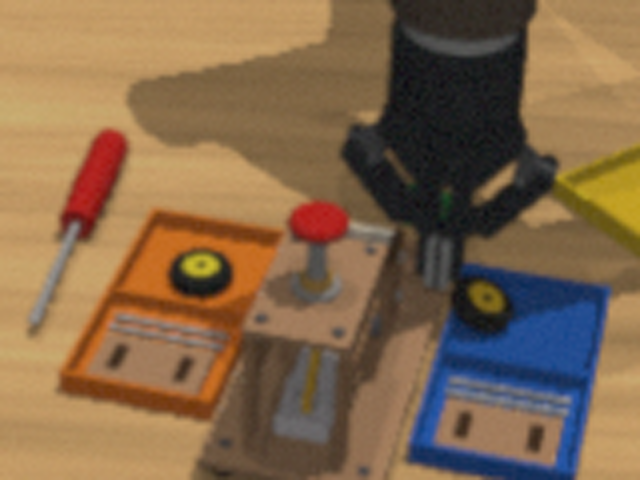

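```bash
python3 -m inch '[[0,0,0,0.4,0,0,0],[0,0,0,0.8,0,0,0],[0,0,0,1.2,0,0,0],[0,0,0,1.5,0,0,0],[0,0,0,1.5,0,0,0],[0,0,0,1.5,0,0,0]]'
python3 - <<'E'
from st import *
im=arm.get_image("wrist").copy(); cv2.imwrite("pics/w13.png",im[:,:,::-1])
im=arm.get_image("scene").copy()
cv2.imwrite("pics/s13.png",cv2.resize(im[140:260,270:430,::-1],None,fx=4,fy=4,interpolation=cv2.INTER_CUBIC))
E
```

```text
clock: 13.0
position: [535.6, 112.8, 4.3]
ee_rot: [-0.704, 0.067, -0.068, 0.704]
contact_force: [0.0, 0.5, 0.4]
gripper_width: -0.3
13.0 [535.60196712 112.77907181   4.32248944] [0.  0.5 0.4] -0.27333432167957916 [ 0.5   0.5  -0.43 -0.   -0.64 -2.27]
[[ 0.982  0.     0.19 ]
 [-0.19   0.     0.982]
 [ 0.    -1.     0.   ]]
TCP in dispenser [-53.3  62.8   4.3]
```

View pics/w13.png

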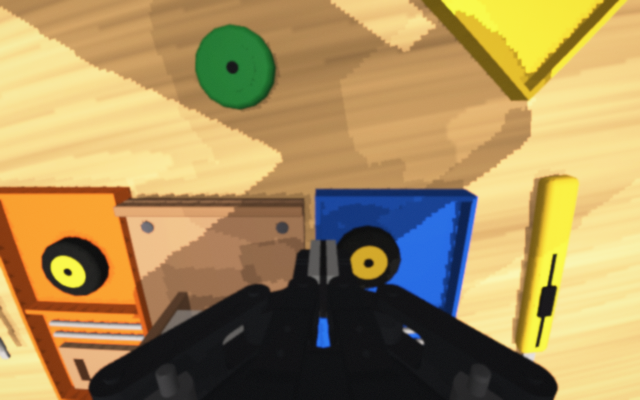

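View pics/s13.png

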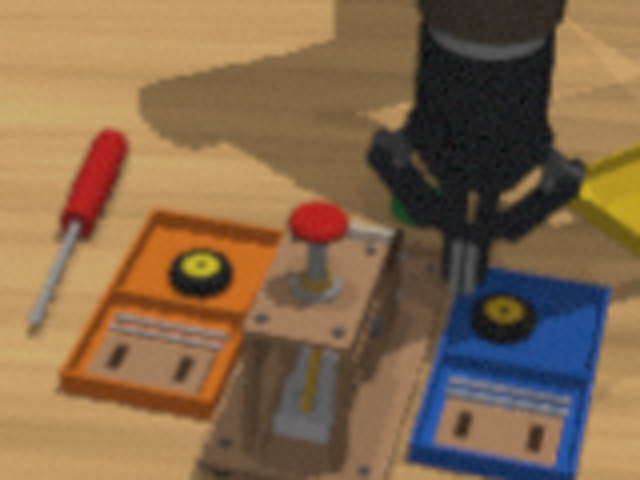

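```bash
python3 -m inch '[[0,0,-1,0,0,0,0],[0,0,-4,0,0,0,0],[0,0,-8,0,0,0,0],[0,0,-12,0,0,0,0],[0,0,-16,0,0,0,0],[0,0,-20,-4,0,0,0],[0,0,-22,-8,0,0,0],[0,0,-22,-8,0,0,0],[0,0,-22,-8,0,0,0]]'
python3 - <<'E'
from st import *
im=arm.get_image("wrist").copy(); cv2.imwrite("pics/w14.png",im[:,:,::-1])
c=cam("wrist")
for l,z in (("wheel_1",15),("tray_blue",15)):
  for m in arm.masks_of(l,"wrist"):
    e=m['extent']; uv=[e[0]+e[2]/2,e[1]+e[3]/2]; P=unproj(c,[uv],z)[0]
    print(l,round(m['conf'],2),np.round(e,1),"disp",(D.T@(P-o)).round(1))
im=arm.get_image("scene").copy()
cv2.imwrite("pics/s14.png",cv2.resize(im[140:260,270:430,::-1],None,fx=4,fy=4,interpolation=cv2.INTER_CUBIC))
E
```

```text
clock: 13.85
position: [520.6, 31.7, 228.0]
ee_rot: [-0.703, 0.067, -0.071, 0.705]
contact_force: [0.8, 0.6, -1.0]
gripper_width: 0.1
13.85 [520.6259983   31.71643196 228.03088111] [ 0.8  0.6 -1. ] 0.10941520818298478 [ 0.37  0.19 -0.23  0.   -1.14 -2.14]
[[ 0.981  0.006  0.193]
 [-0.193  0.002  0.981]
 [ 0.006 -1.     0.003]]
TCP in dispenser [-52.5 -19.7 228. ]
wheel_1 0.93 [338.1  69.5  28.9  32.3] disp [-152.3   17.6   15. ]
wheel_1 0.8 [326.6 206.3  27.6  23. ] disp [19.2  5.5 15. ]
wheel_1 0.74 [390.1 155.7  28.3  31.3] disp [-46.3  88.7  15. ]
tray_blue 0.69 [371.1 140.3  83.2 119.5] disp [ -6.3 103.7  15. ]
tray_blue 0.57 [4.168e+02 3.000e-01 1.493e+02 1.005e+02] disp [-193.6  182.3   15. ]
```

View pics/w14.png

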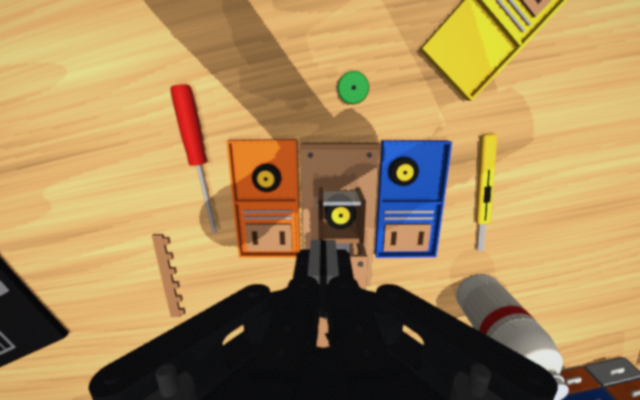

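View pics/s14.png

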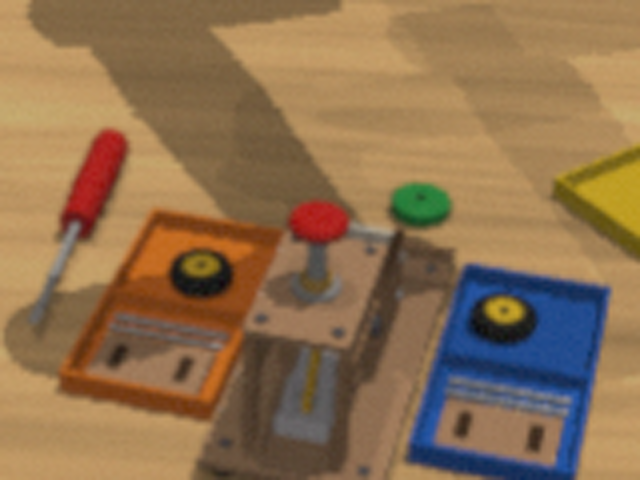

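```bash
python3 -m inch '[[0,0,0,0,0,0,0],[0,0,0,0,0,0,0],[0,0,0,0,0,0,0]]'; python3 -c "
from bench import arm
print(arm.job_done())"
```

```text
clock: 14.3
position: [520.2, 34.4, 223.4]
ee_rot: [0.704, -0.068, 0.067, -0.704]
contact_force: [0.6, -0.2, -0.4]
gripper_width: -0.1
the job is handed in; nothing more can be done
None
```

I pressed the plunger once to its hard stop, let it spring back up, and pushed the ejected wheel off the deck into the blue tray's front compartment. I handed the job in at about 14.3 s with the arm clear of everything; no verdict is reported.

**Plunger:** the force rose to about 18 N with no further travel at the bottom. In the later pictures the cap is back where it started.

**Wheel:** the last pictures show it lying flat on the compartment floor. It sits about 10 mm off the middle towards the deck and about 2 mm along it, well inside the limits.

**Everything else:** another wheel is still visible in the magazine, and only one wheel came out. I saw no shift in the trays, the wheel in the orange tray or the bystanders, though I judged this by eye and did not measure it.

**What disagreed:**
- **Fingertips:** they sat about 17–19 mm behind the reported TCP, not the stated 19 mm ahead. The scene picture showed it, and first contact with the cap confirmed it. I set all heights by that contact.
- **Scene camera:** it put the cap about 7 mm away from where the top camera did, so I aimed by the top camera, with which the wrist camera agreed to 2–3 mm.

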